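# Hang the hook-on shelf on the slotted rack and load it, tall before short

### The arm

A 7-joint arm with a two-finger parallel gripper is mounted at the origin on the work surface; the furniture and walls round the work are solid. World frame = base frame: x ahead of the robot, y to its left, z up, the work surface at z = 0. Lengths are in mm, angles in rad, forces in N, time in s.
With the tool pointing down it reaches from about 350 to 900 mm from the base axis. Payload 8.1 kg.
Tool frame: the origin (TCP) lies midway between the tips of the shut fingers; the grasp point (between the pads) lies 19 mm behind it; z points along the fingers, y is the line along which they close (so a half turn about z gives the same grasp; the last joint's range is limited). The gripper opens to 92 mm and grips with 3 to 60 N. Pads are 19 mm wide; open, the fingers measure 130 mm over their backs; the gripper's body (75 mm by 190 mm) begins 47 mm behind the grasp point.
Start: joints at [-1.352, 0.434, 0.025, 1.573, -0.012, 1.134, -0.075], TCP at [197.699, 592.922, 226.742] pointing down, gripper open.
Joint ranges: [-2.62, 2.62], [-0.44, 2.09], [-1.27, 1.32], [0.08, 2.57], [-1.32, 4.46], [0.12, 2], [-2.74, 2.74]. Speed limits (rad/s): [2.22, 2.22, 3.01, 3.01, 3.14, 3.14, 3.14].

### API

Orientations are given as a unit quaternion [w, x, y, z].
In Python, from cell import state, cams, env gives the robot as it stands.
- The arm moves only by the shell command python3 -m creep 'ROWS' [FORCE]. ROWS is JSON, one flat list of numbers, 7 for each row, row after row: the finger opening in cm, from 0 to 9.18, then the shift along the tool's x, y, z in cm, then the turn, a rotation vector about the tool's x, y, z in rad. A call has 1 to 8 rows; each row is the pose to reach, as a shift and turn from the pose commanded when the call began, along the tool's axes at that moment; what a row does not reach only later rows make up. A row lasts 1/12 s, in which the tool goes at most 41.7 mm and 7.16 degrees, less where a joint would pass 70% of its speed; a pose out of reach is approached as far as the arm can. A call with a gripper value outside its range is refused whole. The fingers move at their own pace and stop on an object; FORCE is the grip in N (left out, the last holds). Time passes only in rows, so rows that repeat a pose let the fingers close. It gives the time, the measured TCP pose, the force, the opening and the grip force at its end, in the units of the state.
- state(): the state, without advancing time (a new reading comes with each control period).
- cams.grab_frame(name): name is "side" or "top"; returns the picture (400x640x3 uint8, red, green, blue); there is no depth.
- cams.camera_info(name): a dict with "fx", "fy", "cx", "cy" (pixels), "cam_to_world" (4x4, takes a point from camera to world coordinates). Camera axes: x right, y down, z forward; pixel columns grow to the right and rows downward; lengths in mm; the calibration is good to about 2 mm. A picture is of the moment at which its call begins. camera_info takes no time and is no camera call.
- env.sign_off(): hands the job in; it is judged then, once.
The state is a dict: "t": time; "q": joint angles; "dq": joint speeds; "tau": joint torques, N m; "ee_pos": TCP position; "orientation": TCP orientation; "contact_force": force on the tool from outside, world axes, zero at the start; "wrist_torque": the same for the moment, N m; "width": finger opening in mm; "finger_force": force on a finger pad.
Only numpy, scipy, OpenCV 4.12 (cv2) and the standard library are available. Lean on these libraries where they do the work, as an engineer would, in place of code of your own. Each camera call takes 0.05 s, during which the arm holds its last target. There are 200 camera calls.

### The job

Hang the loose metal shelf on the slotted rack above the one already there: push its four hook tabs into the top two rows of slots, then press it down until it sits fully home and level. Then load its left-hand bay (left as you face the rack), tall before short: first stand the salt shaker upright at the back, then stand the red coffee capsule, wide rim down, at the front of the same bay, ahead of the shaker. Set everything down without dropping it or knocking anything over, and leave the black capsule and the roll of black tape where they are.

Things in the scene. Friction and masses are not known exactly. Their poses are not given: they have to be found in the camera images.
- rack: Slotted rack screwed to the table: two grey uprights, 30 mm wide, 232 mm tall, centred at y = -65 and +65 mm. Origin: on the table, midway between the uprights, in the plane of their front faces; x points from the rack's front to its back (shelves are pushed in along +x), y left as you face the rack, z up. A shelf like the loose one is fixed in the lowest two rows of slots, underside at z = 20 mm.
- rack_slots (a point): Lower edge, at the front face, of the left upright's top slot: (0, 65, 196) mm in the rack's frame. Each upright has 5 slots on its centre line, 9 mm wide, 26 mm tall, lower edges at z = 44, 82, 120, 158, 196 mm, cut in a sheet 4 mm thick (x 0 to 4) with clear space behind it to x = 20 mm.
- rack_home (a point): Where the loose shelf's origin is when it is fully home in the top two rows: (-70, 0, 134) mm in the rack's frame, the shelf's axes parallel to the rack's, with up to 2 mm of play in x. Fixed to the rack.
- shelf: Loose aluminium hook-on shelf, 140 mm deep (x), 200 mm wide (y), about 0.4 kg; it starts on its flat underside. Origin: centre of the underside; x points to its back (hook side), y to its left, z up. Floor 4 mm thick; lips at the rim to z = 15 mm; back plate 72 mm high, rear face at x = 70 mm. Left bay: y 5 to 96 mm. A thin brace at each side rises to z = 55 at the back.
- shelf_grip (a point): Place to hold the shelf, near its centre of mass, (6, 0, 38) mm in its frame: inside the grey plastic divider between its two bays, 10 mm thick (y -5 to 5), x -53 to 65, from the floor up to z = 50 mm. Hold it across its thickness.
- shelf_hook (a point): Underside of the upper left hook tab's neck at the back plate's rear face: (70, 65, 62) mm in the shelf's frame. Four tabs: y = -65 and 65, neck undersides at z = 24 and 62. Each, 4 mm thick in y, has a neck 9 mm high (x 70 to 76), then a lip (x 76 to 80) reaching 8 mm below it. Lips pass the slots only 8 to 17 mm above seated height; then lower until the necks rest on the slot edges.
- shelf_left_back (a point): Point on the floor of the shelf's left bay, at the back, for the shaker: (41, 51, 4) mm in the shelf's frame.
- shelf_left_front (a point): Point on the floor of the shelf's left bay, at the front, for the capsule: (-42, 51, 4) mm in the shelf's frame.
- shaker: Salt shaker, round, clear body with a grey top, 90 mm tall, 0.1 kg; body 44 mm across up to 66 mm, the top cap 34 mm across. Origin: centre of its underside, z up.
- capsule_red: Red coffee capsule standing on its wide rim, 28 mm tall, 37 mm across the rim, the cone above about 30 mm. Origin: centre of its underside, z up.
- capsule_black: Black coffee capsule of the same size, a bystander. Origin: centre of its underside.
- tape_black: Roll of black insulating tape lying flat, 62 mm across, 19 mm high, a bystander. Origin: centre of its underside.
Not all that is in view belongs to the job. Of the things like the capsule_red, leave any that is orange, pink or purple; of the rest the smaller one is meant.

How it is judged:
By the outcome, as a careful person would: the job done as asked, in the order asked, and still so for the second after the job is handed in, with the robot touching nothing.
It also fails if it takes over 72 s, if anything falls off the work surface, if the arm or the gripper's body presses on something with over 40 N, if the wrist force passes 120 N, or if a joint passes its speed limit or range.

## Working session

There is one attempt and no reset: what is moved stays moved. The work goes in short steps, Python scripts to look and compute and a shell command to move; the robot and the scene stay as the last step left them, time stands still between calls to the robot, and variables do not carry over. Pictures are saved under pics/ and viewed, at most 10 in all, crops included, and the job is handed in when it is done.

```bash
ls; mkdir -p pics
python3 - <<'E'
from cell import state,cams,env
import cv2,numpy as np
np.set_printoptions(precision=3,suppress=True)
for n in("side","top"):
    f=cams.grab_frame(n);cv2.imwrite(f"pics/{n}0.png",f[:,:,::-1]);i=cams.camera_info(n);print(n,{k:np.array(v) for k,v in i.items()})
print({k:np.array(v) for k,v in state().items()})
E
```

```text
pics
side {'fx': array(366.399), 'fy': array(366.399), 'cx': array(317.547), 'cy': array(202.343), 'cam_to_world': array([[   0.986,   -0.1  ,    0.134,  295.058],
       [  -0.167,   -0.534,    0.829, -588.209],
       [  -0.011,   -0.84 ,   -0.543,  630.881],
       [   0.   ,    0.   ,    0.   ,    1.   ]])}
top {'fx': array(467.952), 'fy': array(467.952), 'cx': array(324.215), 'cy': array(198.219), 'cam_to_world': array([[   0.01 ,   -0.997,    0.079,  334.576],
       [  -1.   ,   -0.011,   -0.013,  170.553],
       [   0.014,   -0.078,   -0.997, 1240.905],
       [   0.   ,    0.   ,    0.   ,    1.   ]])}
{'t': array(0.1), 'q': array([-1.352,  0.435,  0.025,  1.574, -0.012,  1.134, -0.075]), 'dq': array([-0.001, -0.002, -0.   , -0.003,  0.   ,  0.002, -0.   ]), 'tau': array([  0.004, -66.913,   0.989, -31.514,  -0.06 ,   0.038,   0.   ]), 'ee_pos': array([197.608, 592.484, 226.037]), 'orientation': array([-0.   ,  0.16 ,  0.987, -0.001]), 'contact_force': array([-0.064, -0.609, -0.469]), 'wrist_torque': array([-0.011,  0.057, -0.006]), 'finger_force': array(0.), 'width': array(91.855)}
```

View pics/side0.png

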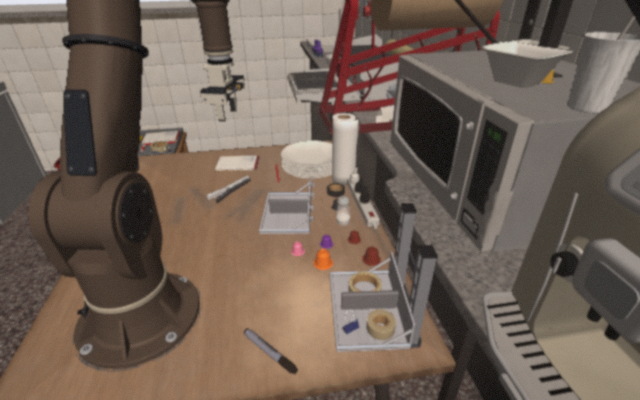

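View pics/top0.png

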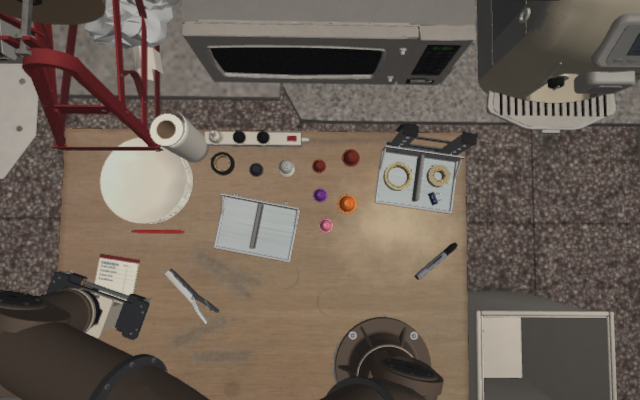

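The top view shows these capsules:
- Small red (319,166)
- Bigger red (351,158)
- Purple (320,195)
- Orange (347,204)
- Pink (326,226)
- Black (256,170)

The candidates for capsule_red are the two reds, and the smaller one at (319,166) (side view (354,237)) fits the description. The shaker is at top (286,168) and side (343,208). The loose shelf is at top (257,227), and the rack is at top (430,140).

Run:
```python
import cv2
a=cv2.imread("pics/top0.png")[115:265,200:480];cv2.imwrite("pics/topc.png",cv2.resize(a,(784,420),interpolation=cv2.INTER_CUBIC))
a=cv2.imread("pics/side0.png")[170:360,250:450];cv2.imwrite("pics/sidec.png",cv2.resize(a,(600,570),interpolation=cv2.INTER_CUBIC))
```

```text
(no output)
```

View pics/topc.png

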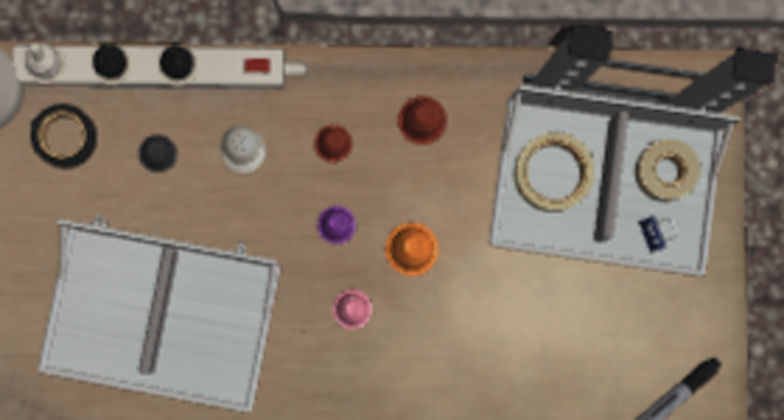

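View pics/sidec.png

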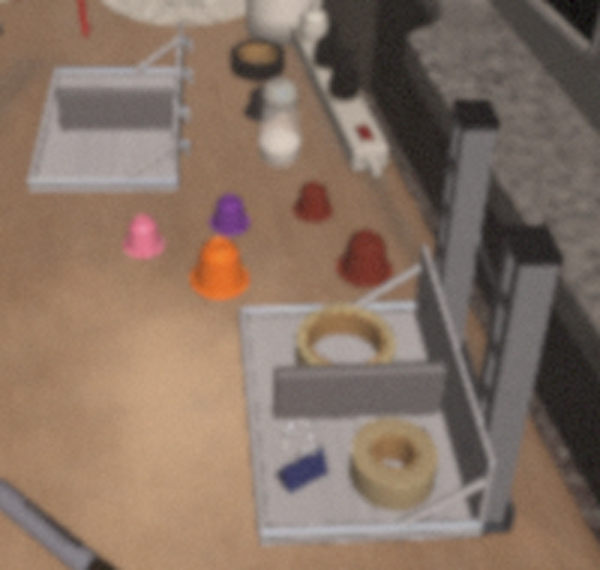

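The crops confirm it: the small red capsule is at top (319,166), with the larger red at (351,158) to be left alone. Next I'll measure these and the upright caps.

```bash
cat > h.py <<'E'
import numpy as np,cv2
from cell import cams
np.set_printoptions(precision=1,suppress=True)
def ray(n,uv):
    i=cams.camera_info(n);M=np.array(i["cam_to_world"]);d=M[:3,:3]@[(uv[0]-i["cx"])/i["fx"],(uv[1]-i["cy"])/i["fy"],1];return M[:3,3],d/np.linalg.norm(d)
def plane(n,uv,z):
    o,d=ray(n,uv);return o+d*(z-o[2])/d[2]
def tri(a,b):
    o,d=ray("top",a);p,e=ray("side",b);t=np.linalg.lstsq(np.c_[d,-e],p-o,rcond=None)[0]
    A=o+d*t[0];B=p+e*t[1];return (A+B)/2,np.linalg.norm(A-B)
def px(n,P):
    i=cams.camera_info(n);M=np.linalg.inv(np.array(i["cam_to_world"]));c=M[:3,:3]@P+M[:3,3];return np.array([i["fx"]*c[0]/c[2]+i["cx"],i["fy"]*c[1]/c[2]+i["cy"]])
def blobs(im,lo,hi,box,amin=15):
    x0,y0,x1,y1=box;h=cv2.resize(cv2.cvtColor(im[y0:y1,x0:x1],cv2.COLOR_BGR2HSV),None,fx=4,fy=4,interpolation=cv2.INTER_LINEAR)
    m=cv2.inRange(h,lo,hi);n,l,s,c=cv2.connectedComponentsWithStats(m)
    f=lambda v,o:(v-1.5)/4+o
    return [(f(c[k][0],x0),f(c[k][1],y0),s[k][4]/16,f(s[k][0],x0),f(s[k][1],y0),f(s[k][0]+s[k][2]-1,x0),f(s[k][1]+s[k][3]-1,y0)) for k in range(1,n) if s[k][4]/16>amin]
E
python3 - <<'E'
from h import *
t=cv2.imread("pics/top0.png");s=cv2.imread("pics/side0.png")
print("hsv",t[:,:,:][168,286],t[166,319],s[237,354],t[131,408],s[207,407],s[228,407])
T=np.array(blobs(t,(0,120,40),(6,255,255),(300,140,370,185)));S=np.array(blobs(s,(0,120,40),(6,255,255),(335,220,395,275)))
print("red top\n",T,"\nred side\n",S)
print("cap top\n",np.array(blobs(t,(0,0,0),(180,255,62),(390,118,485,160))));print("cap side\n",np.array(blobs(s,(0,0,0),(180,255,55),(398,200,440,262))))
a=cv2.resize(t[118:160,385:480],None,fx=7,fy=7,interpolation=cv2.INTER_CUBIC)
b=np.hstack([cv2.resize(s[195:225,392:422],None,fx=10,fy=10,interpolation=cv2.INTER_CUBIC),cv2.resize(s[243:273,408:438],None,fx=10,fy=10,interpolation=cv2.INTER_CUBIC)])
c=np.zeros((600,665,3),np.uint8);c[:294]=a;c[300:600,:600]=b;cv2.imwrite("pics/caps.png",c)
E
```

```text
hsv [123 131 133] [ 33  43 104] [ 42  55 118] [38 37 38] [34 36 37] [113 112 117]
red top
 [[350.3 157.5 217.4 341.9 149.4 358.9 165.9]
 [318.6 165.9 123.6 312.4 159.6 324.9 172.1]] 
red side
 [[354.  237.3 100.2 348.4 230.6 359.4 242.6]
 [371.3 256.5 219.5 362.4 246.6 379.6 264.6]]
cap top
 [[ 433.7  136.8 1053.   389.6  121.6  484.4  153.9]]
cap side
 [[407.6 207.8  99.6 400.4 203.6 415.1 211.9]
 [398.3 219.9  16.8 397.6 213.9 399.9 225.6]
 [421.7 250.4 295.  410.9 238.6 436.1 260.6]]
```

View pics/caps.png

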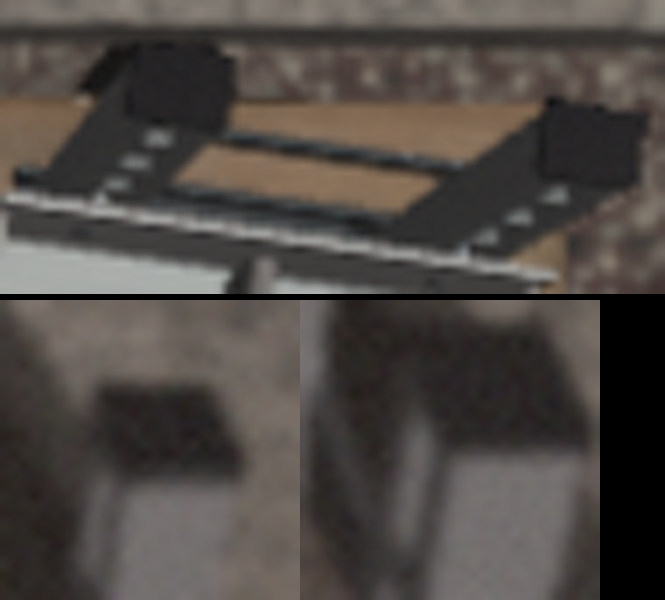

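Top crop: the caps are centred near (410.3,130.3) and (469.1,138.0). The lit lower slot edges show as bright spots, with the top ones near (408,137) and (464,145). In the side view the caps are at (408,207.7) and (427,252). I'll use the slot spots and caps to fix the rack.

Run:
```python
from h import *
t=cv2.imread("pics/top0.png");s=cv2.imread("pics/side0.png");g=cv2.cvtColor(t,cv2.COLOR_BGR2GRAY).astype(float)
def spot(U,V):
    u=385+U/7-.5;v=118+V/7-.5;a,b=int(round(u)),int(round(v));w=g[b-2:b+3,a-3:a+4];w=np.clip(w-np.percentile(w,50)-6,0,None);yy,xx=np.mgrid[b-2:b+3,a-3:a+4];return (w*xx).sum()/w.sum(),(w*yy).sum()/w.sum()
L=[(162,137),(137,162),(117,184)];R=[(557,195),(520,217),(487,237)]
for l,r,z in zip(L,R,(196,158,120)):
    A=plane("top",spot(*l),z);B=plane("top",spot(*r),z);d=A-B;print("slots z",z,A,B,"mid",(A+B)/2,"dist",np.linalg.norm(d),"yaw",np.degrees(np.arctan2(-d[0],d[1])),spot(*l),spot(*r))
for a,b in (((410.3,130.3),(408.1,207.7)),((469.1,138.0),(427.0,252.3))): print("cap",*tri(a,b),plane("top",a,232))
print("red",*tri((318.6,165.9),(354,237.3)),plane("top",(318.6,165.9),12),*tri((350.3,157.5),(371.3,256.5)))
# shaker: white blobs
print("shk top",np.array(blobs(t,(0,0,105),(180,60,255),(272,155,300,182),10)));print("shk side",np.array(blobs(s,(0,0,120),(180,75,255),(333,190,353,228),10)))
# shelf front corners (crop px -> image), lip z=15
f=lambda U,V:(200+(U+.5)/2.8-.5,115+(V+.5)/2.8-.5)
P={k:plane("top",f(*uv),z) for k,(uv,z) in dict(fl=((42,370),15),fr=((250,410),15),bl=((60,224),72),br=((277,263),72),Ffl=((492,244),35),Ffr=((704,273),35),Fbl=((517,92),92),Fbr=((738,120),92),d0=((148,374),50),d1=((170,248),50),D0=((602,240),70),D1=((622,112),70)).items()}
for k in P:print(k,P[k])
for a,b in(("fl","fr"),("bl","br"),("Ffl","Ffr"),("Fbl","Fbr")):
    d=P[a]-P[b];print(a,b,np.linalg.norm(d),np.degrees(np.arctan2(-d[0],d[1])))
for a,b in(("d0","d1"),("D0","D1")):
    d=P[b]-P[a];print(a,b,np.linalg.norm(d),np.degrees(np.arctan2(d[1],d[0])))
```

```text
slots z 196 [557.6 -30.  196. ] [ 540.4 -159.3  196. ] mid [549.  -94.6 196. ] dist 130.41060138326154 yaw -7.610275163021682 (np.float64(407.14021164021165), np.float64(137.2910052910053)) (np.float64(463.9866220735786), np.float64(145.49832775919734))
slots z 158 [556.8 -28.9 158. ] [ 540.6 -159.3  158. ] mid [548.7 -94.1 158. ] dist 131.36686825106014 yaw -7.055119680541085 (np.float64(403.58899676375404), np.float64(141.01618122977345)) (np.float64(458.94718309859155), np.float64(148.46830985915494))
slots z 120 [554.9 -26.8 120. ] [ 540.2 -157.9  120. ] mid [547.5 -92.4 120. ] dist 131.91724326897454 yaw -6.399493946624337 (np.float64(399.88961038961037), np.float64(144.9090909090909)) (np.float64(453.7037037037037), np.float64(151.53395061728395))
cap [565.1 -30.  231.5] 1.2701195796133355 [565.6 -30.1 232. ]
cap [ 548.9 -159.5  229.8] 3.4685638474524496 [ 550.1 -159.4  232. ]
red [517.3 170.2   9.1] 0.7588845382871756 [517.2 170.1  12. ] [540.8  86.1   9.3] 0.6820025217453164
shk top [[286.9 168.2 204.1 278.4 159.4 294.6 176.6]]
shk side [[343.2 211.1 380.4 335.1 194.4 350.6 225.9]]
fl [301.6 437.9  15. ]
fr [266.4 244.5  15. ]
bl [432.9 413.   72. ]
br [400. 219.  72.]
Ffl [421.7  22.2  35. ]
Ffr [ 396.9 -174.1   35. ]
Fbl [553.3   7.1  92. ]
Fbr [ 530.5 -189.8   92. ]
d0 [299.8 334.8  50. ]
d1 [413.9 317.3  50. ]
D0 [423.9 -72.5  70. ]
D1 [540.3 -91.3  70. ]
fl fr 196.57025204467902 -10.301563394321525
bl br 196.8338904917891 -9.612003457184224
Ffl Ffr 197.91070495370047 -7.204134172572691
Fbl Fbr 198.22245880837895 -6.606990099284581
d0 d1 115.46835182342414 -8.722795043792424
D0 D1 117.97007122852804 -9.183058087879973
```

Rack: yaw about -7°, origin about (546.5,-93), slot spacing 130.4 (should be 130), cap heights 230–231.5. Loose shelf: grip point about (356,327.5), yaw about -10°. Next I'll check heights and compute the first move.

```bash
cat >> h.py <<'E'
from cell import state
from scipy.spatial.transform import Rotation as Ro
def go(P,yaw):
    """shift (cm) and rotvec in tool axes to bring TCP to P (mm), tool down, tool y at yaw deg from world y"""
    s=state();q=s["orientation"];R=Ro.from_quat([q[1],q[2],q[3],q[0]])
    a=np.radians(yaw);G=Ro.from_matrix(np.array([[-np.cos(a),-np.sin(a),0],[-np.sin(a),np.cos(a),0],[0,0,-1]]).T.T)
    with np.printoptions(precision=3):print("shift",R.inv().apply(np.array(P)-s["ee_pos"])/10,"rot",(R.inv()*G).as_rotvec(),"| now",s["ee_pos"],"t",s["t"],"F",s["contact_force"],"w",s["width"])
E
python3 - <<'E'
from h import *
f=lambda U,V:(200+(U+.5)/2.8-.5,115+(V+.5)/2.8-.5)
h=lambda U,V:(250+(U+.5)/3-.5,170+(V+.5)/3-.5)
print("div",*tri(f(146,374),h(57,87)),*tri(f(168,248),h(178,91)))
print("front lip",*tri(f(42,370),h(52,70)),*tri(f(250,410),h(28,187)))
print("shaker cap",*tri(f(240,143),h(281,88)))
print("blk cap",plane("top",f(157,153),15))
go((356,327.5,110),-10)
E
```

```text
div [299.4 335.8  55.7] 1.0107010591789973 [415.2 319.3  47.6] 2.2762538791567617
front lip [298.7 438.2  14. ] 5.710767825485933 [264.3 245.    5.9] 3.162844713493606
shaker cap [505.2 253.1  82.1] 1.9038353056615538
blk cap [505.7 335.6  15. ]
shift [-23.407 -20.11   11.635] rot [-0.001  0.    -0.147] | now [197.608 592.484 226.037] t 0.1 F [-0.064 -0.609 -0.469] w 91.8550002969709
```

The heights agree: divider top 48–56 (50), lip about 10–14 (15), shaker cap 82 (90 at the top, so plausible). Moving above the shelf.

```bash
python3 -m creep '[9.1,-6,-5,3,0,0,-0.05, 9.1,-12,-10,6,0,0,-0.1, 9.1,-18,-15,9,0,0,-0.147, 9.1,-21,-18,11,0,0,-0.147, 9.1,-23.4,-20.1,11.6,0,0,-0.147, 9.1,-23.4,-20.1,11.6,0,0,-0.147, 9.1,-23.4,-20.1,11.6,0,0,-0.147, 9.1,-23.4,-20.1,11.6,0,0,-0.147]' 60
python3 - <<'E'
from h import *
for n in("side","top"): cv2.imwrite(f"pics/{n}1.png",cams.grab_frame(n)[:,:,::-1])
a=cv2.imread("pics/top1.png")[170:280,200:320];b=cv2.imread("pics/side1.png")[130:250,220:400]
c=np.zeros((600,800,3),np.uint8);c[:270,:295]=cv2.resize(a,(295,270));c[:480,300:]=0
b=cv2.resize(b,(500,333));c[:333,300:]=b;cv2.imwrite("pics/c1.png",c[:340])
go((356,327.5,19),-10)
E
```

```text
t: 0.77
ee_pos: [356.7, 325.7, 109.9]
orientation: [-0.0, 0.088, 0.996, -0.0]
contact_force: [1.4, -0.1, 0.5]
width: 91.0
finger_force: 0.0
shift [0.328 0.654 8.974] rot [-0.006 -0.001 -0.009] | now [358.181 320.995 108.775] t 0.8667 F [-0.601  0.648 -0.41 ] w 91.01917819809499
```

View pics/c1.png

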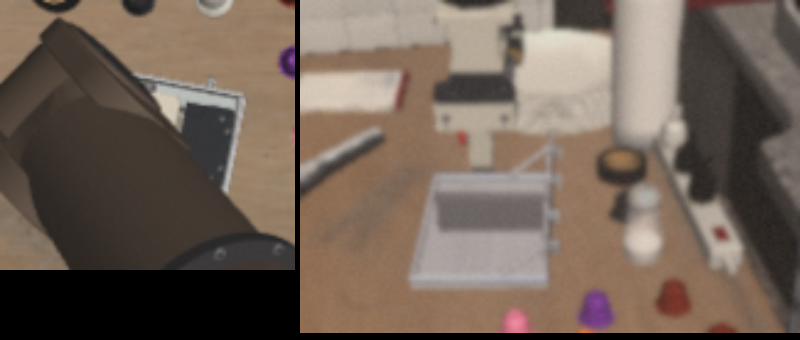

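The gripper hangs over the divider. The arm hides the shelf in the top view, and the side view shows the finger behind the divider at about crop (482,165). Descending straight and gripping.

```bash
python3 -m creep '[9.1,0,0,3,0,0,0, 9.1,0,0,6,0,0,0, 9.1,0,0,7.5,0,0,0, 9.1,0,0,9.0,0,0,0, 9.1,0,0,9.0,0,0,0, 9.1,0,0,9.0,0,0,0]' 60
python3 - <<'E'
from h import *
go((356,327.5,19),-10)
E
```

```text
t: 1.37
ee_pos: [355.5, 328.1, 20.3]
orientation: [-0.001, 0.087, 0.996, -0.001]
contact_force: [0.1, -0.1, -0.0]
width: 90.8
finger_force: 0.0
shift [-0.059 -0.047  0.134] rot [-0.002 -0.001 -0.   ] | now [355.505 328.067  20.341] t 1.3667 F [ 0.13  -0.147 -0.003] w 90.82022313217168
```

```bash
python3 -m creep '[1,0,0,0,0,0,0, 0,0,0,0,0,0,0, 0,0,0,0,0,0,0, 0,0,0,0,0,0,0, 0,0,0,0,0,0,0, 0,0,0,0,0,0,0, 0,0,0,0,0,0,0, 0,0,0,0,0,0,0]' 60
python3 -m creep '[0,0,0,0,0,0,0, 0,0,0,0,0,0,0, 0,0,0,0,0,0,0, 0,0,0,0,0,0,0]' 60
python3 - <<'E'
from h import *
go((356,327.5,19),-10)
E
```

```text
t: 2.03
ee_pos: [356.1, 328.2, 20.8]
orientation: [0.0, 0.087, 0.996, 0.0]
contact_force: [-0.3, -0.3, 0.4]
width: 42.5
finger_force: 0.0
t: 2.37
ee_pos: [356.1, 328.2, 20.7]
orientation: [-0.0, 0.087, 0.996, -0.0]
contact_force: [-0.1, -0.2, -0.3]
width: 15.2
finger_force: 0.0
shift [-0.003 -0.069  0.168] rot [-0. -0. -0.] | now [356.088 328.19   20.682] t 2.3667 F [-0.054 -0.162 -0.28 ] w 15.152448250296747
```

```bash
python3 -m creep '[0,0,0,0,0,0,0, 0,0,0,0,0,0,0, 0,0,0,0,0,0,0, 0,0,0,0,0,0,0]' 60
python3 -m creep '[0,0,0,-0.5,0,0,0, 0,0,0,-1.5,0,0,0, 0,0,0,-3,0,0,0, 0,0,0,-5,0,0,0, 0,0,0,-5,0,0,0, 0,0,0,-5,0,0,0]' 60
python3 - <<'E'
from h import *
cv2.imwrite("pics/side2.png",cams.grab_frame("side")[:,:,::-1])
go((356,327.5,19),-10)
s=state();print(s["wrist_torque"],s["finger_force"])
E
```

```text
t: 2.7
ee_pos: [356.1, 328.4, 20.7]
orientation: [0.0, 0.087, 0.996, 0.0]
contact_force: [-0.8, 0.9, -1.2]
width: 9.3
finger_force: 60.0
t: 3.2
ee_pos: [356.6, 328.8, 72.0]
orientation: [0.001, 0.087, 0.996, 0.001]
contact_force: [0.1, 0.2, -3.8]
width: 9.6
finger_force: 60.0
shift [ 0.001 -0.076  5.212] rot [ 0.001  0.    -0.   ] | now [356.116 328.215  71.122] t 3.25 F [-0.163  0.088 -3.063] w 9.668093664487161
[-0.  0. -0.] 59.99851942062378
```

The shelf is held at 60 N, width 9.7, and its 3–4 N weight registers. With the TCP at 20.7 and the shelf on the table, the shelf underside is TCP − 20.7. Heading to staging 45 mm in front of home, at z about 167.

Run:
```python
from h import *
go((438.3,-79.7,175),-7)
```

```text
shift [-15.197 -38.731 -10.41 ] rot [ 0.001  0.    -0.053] | now [356.116 328.215  71.122] t 3.25 F [-0.163  0.088 -3.063] w 9.668093664487161
```

```bash
python3 -m creep '[0,0,-0.7,-2,0,0,0, 0,-0.5,-2,-5,0,0,-0.01, 0,-1.5,-4,-8,0,0,-0.02, 0,-2.6,-6.6,-10.4,0,0,-0.03, 0,-3.7,-9.4,-10.4,0,0,-0.04, 0,-4.8,-12.2,-10.4,0,0,-0.053, 0,-5.9,-15,-10.4,0,0,-0.053, 0,-7,-17.8,-10.4,0,0,-0.053]' 60
python3 -m creep '[0,-1.1,-2.8,0,0,0,0, 0,-2.2,-5.6,0,0,0,0, 0,-3.3,-8.4,0,0,0,0, 0,-4.4,-11.2,0,0,0,0, 0,-5.5,-14,0,0,0,0, 0,-6.6,-16.8,0,0,0,0, 0,-7.3,-18.9,0,0,0,0, 0,-7.7,-20.2,0,0,0,0]' 60
python3 -m creep '[0,0,0,0,0,0,0, 0,0,0,0,0,0,0, 0,0,0,0,0,0,0]' 60
python3 - <<'E'
from h import *
for n in("side","top"): cv2.imwrite(f"pics/{n}2.png",cams.grab_frame(n)[:,:,::-1])
a=cv2.imread("pics/top2.png")[115:275,330:500];b=cv2.imread("pics/side2.png")[120:350,290:470]
c=np.zeros((500,800,3),np.uint8);c[:384,:408]=cv2.resize(a,(408,384),interpolation=cv2.INTER_CUBIC)
b=cv2.resize(b,(390,498),interpolation=cv2.INTER_CUBIC);c[:498,410:]=b;cv2.imwrite("pics/c2.png",c)
go((438.3,-79.7,175),-7)
E
```

```text
t: 3.92
ee_pos: [393.4, 139.0, 174.0]
orientation: [-0.001, 0.061, 0.998, -0.0]
contact_force: [0.3, 0.0, -3.0]
width: 9.3
finger_force: 60.0
t: 4.58
ee_pos: [445.4, -72.1, 173.9]
orientation: [-0.001, 0.062, 0.998, -0.001]
contact_force: [0.3, 0.2, -3.1]
width: 9.6
finger_force: 60.0
t: 4.83
ee_pos: [445.2, -68.3, 174.1]
orientation: [-0.001, 0.061, 0.998, 0.0]
contact_force: [0.3, 0.6, -2.8]
width: 9.7
finger_force: 60.0
shift [ 0.576 -1.251 -0.064] rot [ 0.    -0.001  0.002] | now [445.517 -67.97  174.358] t 4.9333 F [ 0.388  0.957 -2.816] w 9.821395122567916
```

View pics/c2.png

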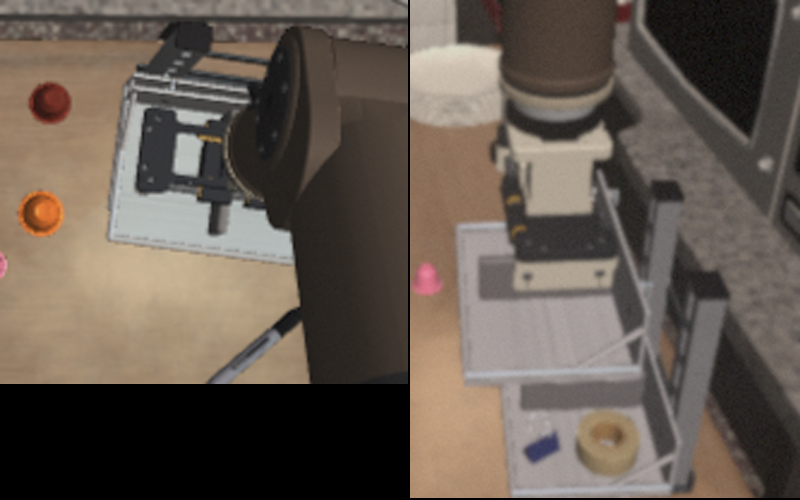

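The held shelf sits in front of the rack with its hooks about 30 mm short. In the top crop its front-left lip corner is at (108,240), which is full-image (375.2,215.2). I'll compare that corner, and the left edge, with the robot's prediction to calibrate the camera against the robot.

Run:
```python
from h import *
a=np.radians(-7);R=np.array([[np.cos(a),-np.sin(a)],[np.sin(a),np.cos(a)]]);T=np.array([445.5,-68.0])
W=lambda x,y,z:np.r_[T+R@[x-6.1,y],174.35-20.7+z]
t=cv2.imread("pics/top2.png");g=cv2.cvtColor(t,cv2.COLOR_BGR2GRAY).astype(float)
# left outer lip edge: subpixel max gradient along rows; predict at same rows
for x in (-60,-50,-40,-30,-20,-10):
    p=px("top",W(x,100,15));v=int(round(p[1]));row=g[v-1:v+2].mean(0);u0=int(p[0]);d=np.diff(row[u0-7:u0+8]);k=d.argmax();
    off=0 if k in(0,len(d)-1) else .5*(d[k-1]-d[k+1])/(d[k-1]-2*d[k]+d[k+1])
    print(x,"pred",p,"edge",u0-7+k+.5+off,"dy mm of cam vs robot",-(u0-7+k+.5+off-p[0])*1072/468)
for y in (70,60,50,40,30):
    p=px("top",W(-70,y,15));u=int(round(p[0]));col=g[:,u-1:u+2].mean(1);v0=int(p[1]);d=-np.diff(col[v0-6:v0+8]);k=d.argmax();print(y,"pred",p,"edge",v0-6+k+.5)
s=cv2.imread("pics/side2.png")
for P in((-70,-100,15),(70,-100,15),(70,-100,55),(70,-100,72),(-70,100,15)):print(P,"side pred",px("side",W(*P)))
print("side crop corners", (290+(465-410+.5)/2.1667-.5,120+378/2.1652),(290+(642-410)/2.1667,120+373/2.165),(290+(600-410)/2.1667,120+172/2.165),(290+(457-410)/2.1667,120+226/2.165))
```

```text
-60 pred [375.1 210.5] edge 375.52901023890786 dy mm of cam vs robot -0.9911202370650948
-50 pred [375.6 206.2] edge 376.0169491525424 dy mm of cam vs robot -0.8869127136315145
-40 pred [376.2 201.9] edge 376.4942528735632 dy mm of cam vs robot -0.7601515481406249
-30 pred [376.7 197.6] edge 376.8 dy mm of cam vs robot -0.2422264454231388
-20 pred [377.2 193.3] edge 377.5 dy mm of cam vs robot -0.6291756109612873
-10 pred [377.8 189. ] edge 378.1917808219178 dy mm of cam vs robot -0.9990932679752016
70 pred [387.5 216.5] edge 215.5
60 pred [391.8 217.1] edge 216.5
50 pred [396.1 217.7] edge 214.5
40 pred [400.5 218.3] edge 217.5
30 pred [404.8 218.8] edge 218.5
(-70, -100, 15) side pred [314.7 292.8]
(70, -100, 15) side pred [397.3 289.4]
(70, -100, 55) side pred [399.9 272. ]
(70, -100, 72) side pred [401.1 264.2]
(-70, 100, 15) side pred [311.1 222.8]
side crop corners (315.1149905386071, 294.57971549972285) (397.07527576498825, 292.28637413394915) (377.6909586006369, 199.445727482679) (311.69197396963125, 224.38799076212473)
```

Camera and robot agree to within 0.8 mm in y, so in robot terms the rack origin y is about -92.3. Aligning now, at 12.5 mm above seated height.

Run:
```python
from h import *
go((447.2,-80.2,167.2),-7)
```

```text
shift [-0.314 -1.194  0.715] rot [ 0.    -0.001  0.002] | now [445.517 -67.97  174.358] t 4.9333 F [ 0.388  0.957 -2.816] w 9.821395122567916
```

```bash
python3 -m creep '[0,-0.1,-0.6,0.3,0,0,0, 0,-0.3,-1.2,0.7,0,0,0, 0,-0.3,-1.2,0.7,0,0,0, 0,-0.3,-1.2,0.7,0,0,0, 0,-0.3,-1.2,0.7,0,0,0, 0,-0.3,-1.2,0.7,0,0,0, 0,-0.3,-1.2,0.7,0,0,0]' 60
python3 - <<'E'
from h import *
for n in("side","top"): cv2.imwrite(f"pics/{n}3.png",cams.grab_frame(n)[:,:,::-1])
a=cv2.imread("pics/top3.png")[118:178,375:445];b=cv2.imread("pics/side3.png")[185:285,365:445]
c=np.zeros((600,800,3),np.uint8);c[:300,:350]=cv2.resize(a,None,fx=5,fy=5,interpolation=cv2.INTER_CUBIC)
c[:550,355:795]=cv2.resize(b,None,fx=5.5,fy=5.5,interpolation=cv2.INTER_CUBIC);cv2.imwrite("pics/c3.png",c)
go((447.2,-80.2,167.2),-7)
E
```

```text
t: 5.52
ee_pos: [447.5, -81.2, 167.8]
orientation: [0.0, 0.061, 0.998, 0.0]
contact_force: [-0.0, 0.1, -3.6]
width: 9.6
finger_force: 60.0
shift [0.042 0.1   0.061] rot [0.    0.    0.001] | now [447.494 -81.242 167.81 ] t 5.6167 F [-0.12  -0.379 -3.019] w 9.507078285371175
```

View pics/c3.png

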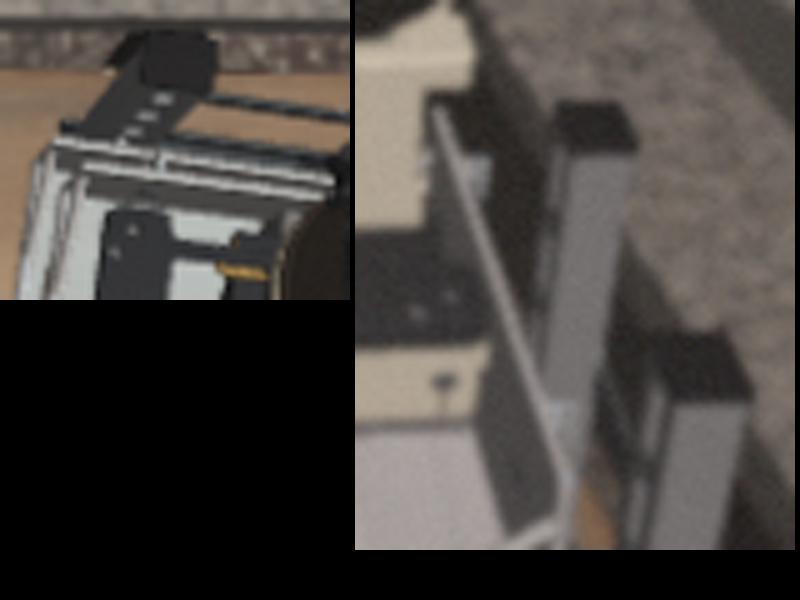

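A hook tab shows in the top crop at (160,155), full image (407,149). I'll compare it with the slot spot at (407.1,137.3) for lateral alignment.

Run:
```python
from h import *
g=cv2.cvtColor(cv2.imread("pics/top3.png"),cv2.COLOR_BGR2GRAY).astype(int)
print(g[145:153,400:415])
a=np.radians(-7);R=np.array([[np.cos(a),-np.sin(a)],[np.sin(a),np.cos(a)]])
for x in (70,80):print(px("top",np.r_[np.array([447.5,-81.2])+R@[x-6.1,65],218]))
w=g[146:149,404:411].astype(float);w=np.clip(w-w.min(1,keepdims=True)-25,0,None);u=(w.sum(0)*np.arange(404,411)).sum()/w.sum();print("u",u)
for n,P in(("tab",plane("top",(u,147),218)),("slotL",plane("top",(407.14,137.29),196)),("slotR",plane("top",(463.99,145.5),196))):
    print(n,P,"rack y rel robot-shelf axis",(R.T@(P[:2]-[447.5,-81.2])))
```

```text
[[ 71  69  69  66  54  52  56  54  43  43  55  62  76  79  74]
 [ 98  56  54  54  54  54  61  65  60  55  56  52  48  44  41]
 [140 123 113  94  91  86  84  96  90  79  78  78  73  67  64]
 [171 175 166 143 144 135 106 139 140 123 107 104  98  81  79]
 [ 67  82  94 116 132 126 104 165 173 168 146 150 149 126 128]
 [ 75  72  67  75  87  67 119 169 103  96 117 139 163 161 170]
 [130 127 118 123 132  97 122 154  92  67  71  71  68  60  66]
 [174 174 174 171 168 155 157 164 137 119 121 118 101  99  81]]
[406.6 152.5]
[407.1 148. ]
u 405.88235294117646
tab [531.1 -22.9 218. ] rack y rel robot-shelf axis [75.9 68.1]
slotL [557.6 -30.  196. ] rack y rel robot-shelf axis [103.1  64.2]
slotR [ 540.4 -159.3  196. ] rack y rel robot-shelf axis [101.7 -66.2]
```

The tab and slot line up laterally within about 1 mm, and the height is 13 mm above seat, within the 8–17 window. Pushing in.

```bash
python3 -m creep '[0,-0.6,0,0,0,0,0, 0,-1.2,0,0,0,0,0, 0,-1.8,0,0,0,0,0, 0,-2.2,0,0,0,0,0, 0,-2.4,0,0,0,0,0, 0,-2.6,0,0,0,0,0, 0,-2.8,0,0,0,0,0, 0,-2.8,0,0,0,0,0]' 60
python3 - <<'E'
from h import *
go((447.5+.9925*35,-81.2-.1219*35,167.8),-7)
E
```

```text
t: 6.28
ee_pos: [475.5, -84.8, 167.7]
orientation: [0.0, 0.061, 0.998, -0.0]
contact_force: [-0.3, -1.0, -3.6]
width: 9.5
finger_force: 60.0
shift [-0.676  0.019 -0.013] rot [-0.  0.  0.] | now [475.506 -84.833 167.67 ] t 6.2833 F [-0.258 -1.01  -3.569] w 9.455803401285253
```

No contact yet at 28 mm. Continuing slowly.

```bash
python3 -m creep '[0,-0.2,0,0,0,0,0, 0,-0.4,0,0,0,0,0, 0,-0.6,0,0,0,0,0, 0,-0.6,0,0,0,0,0]' 60
python3 -m creep '[0,-0.15,0,0,0,0,0, 0,-0.3,0,0,0,0,0, 0,-0.3,0,0,0,0,0]' 60
python3 -m creep '[0,-0.15,0,0,0,0,0, 0,-0.3,0,0,0,0,0, 0,-0.3,0,0,0,0,0]' 60
python3 - <<'E'
from h import *
go((447.5+.9925*40,-81.2-.1219*40,167.8),-7)
E
```

```text
t: 6.62
ee_pos: [481.4, -85.5, 167.7]
orientation: [-0.0, 0.061, 0.998, -0.0]
contact_force: [1.0, -0.0, -2.3]
width: 9.7
finger_force: 60.0
t: 6.87
ee_pos: [482.2, -85.4, 167.2]
orientation: [-0.002, 0.061, 0.998, 0.0]
contact_force: [-7.0, 2.7, -0.7]
width: 9.6
finger_force: 60.1
t: 7.12
ee_pos: [482.2, -85.4, 166.6]
orientation: [-0.005, 0.061, 0.998, 0.001]
contact_force: [-19.2, 4.2, 7.3]
width: 9.6
finger_force: 60.0
shift [-0.508 -0.003 -0.12 ] rot [ 0.001 -0.01  -0.   ] | now [482.152 -85.42  166.65 ] t 7.1167 F [-19.202   4.229   7.348] w 9.629082348575654
```

Contact came at 35 mm advance, where the back plate should meet the uprights (35–36); jammed lips would have stopped at about 26. Relaxing and lowering.

```bash
python3 -m creep '[0,0.5,0,0,0,0,0, 0,0.6,0,0,0,0,0, 0,0.6,0,0.3,0,0,0, 0,0.6,0,0.6,0,0,0, 0,0.6,0,0.8,0,0,0, 0,0.6,0,0.8,0,0,0]' 60
python3 -m creep '[0,0,0,0.2,0,0,0, 0,0,0,0.4,0,0,0, 0,0,0,0.4,0,0,0]' 60
python3 -m creep '[0,0,0,0.2,0,0,0, 0,0,0,0.4,0,0,0, 0,0,0,0.4,0,0,0]' 60
python3 - <<'E'
from h import *
go((482,-85.5,154.7),-7)
E
```

```text
t: 7.62
ee_pos: [481.3, -85.5, 159.2]
orientation: [-0.0, 0.061, 0.998, -0.0]
contact_force: [0.1, 0.4, -2.9]
width: 9.5
finger_force: 60.0
t: 7.87
ee_pos: [481.2, -85.5, 155.3]
orientation: [-0.0, 0.061, 0.998, -0.0]
contact_force: [-0.2, -0.3, -3.5]
width: 9.8
finger_force: 60.0
t: 8.12
ee_pos: [481.3, -85.0, 152.4]
orientation: [0.0, 0.061, 0.998, 0.001]
contact_force: [-5.0, 2.6, 9.0]
width: 9.4
finger_force: 60.0
shift [-0.074 -0.037 -0.23 ] rot [0.001 0.    0.   ] | now [481.316 -85.044 152.403] t 8.1167 F [-5.042  2.634  8.974] w 9.437646829222134
```

```bash
python3 -m creep '[0,-0.1,0,0.3,0,0,0, 0,-0.1,0,0.5,0,0,0, 0,-0.1,0,0.5,0,0,0]' 60
python3 - <<'E'
from h import *
go((482,-85.5,154.7),-7)
for n in("side","top"): cv2.imwrite(f"pics/{n}4.png",cams.grab_frame(n)[:,:,::-1])
b=cv2.imread("pics/side4.png")[180:350,320:450]
cv2.imwrite("pics/c4.png",cv2.resize(b,None,fx=3.5,fy=3.5,interpolation=cv2.INTER_CUBIC))
E
```

```text
t: 8.37
ee_pos: [481.8, -85.0, 150.3]
orientation: [0.0, 0.061, 0.998, 0.001]
contact_force: [-21.8, 5.8, 54.3]
width: 9.3
finger_force: 60.0
shift [-0.03  -0.045 -0.437] rot [ 0.003  0.    -0.   ] | now [481.757 -85.009 150.327] t 8.3667 F [-21.776   5.811  54.333] w 9.327638293471258
```

View pics/c4.png

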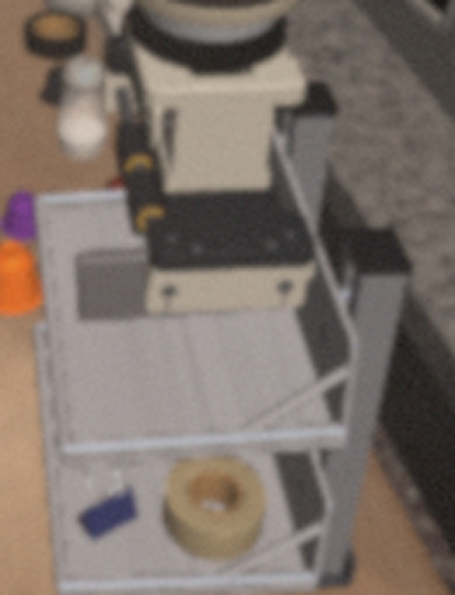

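Pressed to 54 N, the shelf stopped and the hooks are in. The side view shows it flush to both uprights and parallel to the lower shelf. Relaxing, releasing, and lifting clear.

```bash
python3 -m creep '[0,0,0,-0.4,0,0,0, 0,0,0,-0.4,0,0,0]' 10
python3 -m creep '[2,0,0,0,0,0,0, 4,0,0,0,0,0,0, 5,0,0,0,0,0,0, 5,0,0,0,0,0,0, 5,0,0,0,0,0,0, 5,0,0,0,0,0,0, 5,0,0,0,0,0,0]' 20
python3 -m creep '[5,0,0,-2,0,0,0, 5,0,0,-5,0,0,0, 6,0,0,-8.5,0,0,0, 6,0,0,-12,0,0,0, 6,0,3,-13,0,0,0, 6,0,7,-13,0,0,0, 6,0,11,-13,0,0,0, 6,0,15,-13,0,0,0]' 20
python3 - <<'E'
from h import *
go((505.2,253.1,150),-7)
E
```

```text
t: 8.63
ee_pos: [482.2, -85.4, 151.6]
orientation: [0.0, 0.061, 0.998, 0.0]
contact_force: [-2.7, 2.2, 1.5]
width: 10.0
finger_force: 10.0
t: 9.22
ee_pos: [482.2, -85.7, 150.6]
orientation: [-0.0, 0.061, 0.998, -0.0]
contact_force: [0.4, -0.5, 0.6]
width: 49.0
finger_force: 0.0
t: 9.88
ee_pos: [500.5, 64.8, 281.3]
orientation: [0.001, 0.061, 0.998, 0.0]
contact_force: [0.8, 0.1, 0.9]
width: 60.2
finger_force: 0.0
shift [ 1.863 18.739 13.145] rot [ 0.001  0.001 -0.001] | now [500.522  64.76  281.334] t 9.8833 F [0.792 0.102 0.874] w 60.1926638051627
```

```bash
python3 -m creep '[6,1,4,2,0,0,0, 6,1.5,8,5,0,0,0, 6,1.8,12,8,0,0,0, 6,1.8,15,10,0,0,0, 6,1.8,18,13,0,0,0, 6,1.8,18.7,13,0,0,0, 6,1.8,18.7,13,0,0,0, 6,1.8,18.7,13,0,0,0]' 20
python3 - <<'E'
from h import *
print("shk",plane("top",(286.5,168),35),plane("top",(285.3,165.7),82),tri((286.5,168),(342.85,210)))
for n in("side","top"): cv2.imwrite(f"pics/{n}5.png",cams.grab_frame(n)[:,:,::-1])
t=cv2.imread("pics/top5.png");g=cv2.cvtColor(t,cv2.COLOR_BGR2GRAY).astype(float)
s=cv2.cvtColor(cv2.imread("pics/side5.png"),cv2.COLOR_BGR2GRAY).astype(float)
a=np.radians(-7);R=np.array([[np.cos(a),-np.sin(a)],[np.sin(a),np.cos(a)]])
W=lambda x,y,z:np.r_[np.array([546.5,-93])+R@[x-70,y],z]
def edge(im,n,P,axis,sgn,r=7):
    p=px(n,P);u,v=np.round(p).astype(int)
    l=im[v-1:v+2,u-r:u+r+1].mean(0) if axis==0 else im[v-r:v+r+1,u-1:u+2].mean(1)
    d=sgn*np.diff(l);k=d[1:-1].argmax()+1;o=.5*(d[k-1]-d[k+1])/(d[k-1]-2*d[k]+d[k+1]);return (u,v)[axis]-r+k+.5+o-p[axis]
print("top left edge du",[round(edge(g,"top",W(x,100,149),0,1),2) for x in(-60,-40,-20,0,20)])
print("top right edge du",[round(edge(g,"top",W(x,-100,149),0,-1),2) for x in(-60,-40,-20,0,20)])
print("top front edge dv",[round(edge(g,"top",W(-70,y,149),1,-1),2) for y in(-80,-40,-20,20,40,80)])
print("fixed: front dv",[round(edge(g,"top",W(-70,y,35),1,-1),2) for y in(-80,-40,-20,20,40,80)])
for nm,z in(("loose",134),("fixed",20)):
    print(nm,"side: right lip bottom dv",[round(edge(s,"side",W(x,-100,z),1,-1,6),2) for x in(-50,-30,-10,10,30,50)],"right lip top",[round(edge(s,"side",W(x,-100,z+15),1,1,5),2) for x in(-50,-30,-10,10,30)],"far lip top",[round(edge(s,"side",W(x,100,z+15),1,1,5),2) for x in(-50,-30,-10,10,30)])
go((505.2,253.1,150),-7)
E
```

```text
t: 10.55
ee_pos: [504.6, 251.7, 149.7]
orientation: [-0.001, 0.06, 0.998, -0.001]
contact_force: [0.3, -1.2, -0.7]
width: 60.2
finger_force: 0.0
shk [507.3 253.4  35. ] [506.3 253.2  82. ] (array([504.8, 252.8,  45.3]), np.float64(2.0132685997123203))
top left edge du [np.float64(0.05), np.float64(0.13), np.float64(0.21), np.float64(0.22), np.float64(-4.02)]
top right edge du [np.float64(-0.36), np.float64(-0.35), np.float64(-0.1), np.float64(-0.06), np.float64(-3.23)]
top front edge dv [np.float64(0.67), np.float64(4.2), np.float64(4.26), np.float64(-0.09), np.float64(3.73), np.float64(3.41)]
fixed: front dv [np.float64(0.09), np.float64(-4.07), np.float64(-0.24), np.float64(-0.34), np.float64(-0.41), np.float64(-4.66)]
loose side: right lip bottom dv [np.float64(-3.37), np.float64(-3.36), np.float64(-3.66), np.float64(-3.84), np.float64(-3.82), np.float64(-4.16)] right lip top [np.float64(-0.04), np.float64(-0.13), np.float64(-0.46), np.float64(-0.48), np.float64(-0.56)] far lip top [np.float64(1.34), np.float64(1.06), np.float64(1.0), np.float64(0.64), np.float64(1.07)]
fixed side: right lip bottom dv [np.float64(-3.93), np.float64(-4.15), np.float64(-4.06), np.float64(-3.54), np.float64(-0.69), np.float64(-2.98)] right lip top [np.float64(-1.83), np.float64(-1.97), np.float64(-1.75), np.float64(-1.42), np.float64(-1.53)] far lip top [np.float64(1.29), np.float64(-0.3), np.float64(-0.84), np.float64(-0.57), np.float64(-1.4)]
shift [0.099 0.309 0.122] rot [-0.     0.001 -0.001] | now [505.8   249.91  151.224] t 10.65 F [-0.152 -0.106  0.223] w 59.76285304354207
```

The shelf's side edges lie within 0.2 px of the home prediction. Its slope against the fixed shelf is about 1.3° nose-down, which fits the 2 mm hook play. Now the shaker, at about (505,253).

```bash
python3 -m creep '[6,0.1,0,2,0,0,0, 6,0.1,0,4,0,0,0, 6,0.1,0,6,0,0,0, 6,0.1,0,8,0,0,0, 6,0.1,0,10,0,0,0, 6,0.1,0,11,0,0,0, 6,0.1,0,11,0,0,0]' 25
python3 - <<'E'
from h import *
go((505,253.1,39),-7)
E
```

```text
t: 11.23
ee_pos: [503.8, 249.4, 39.7]
orientation: [-0.001, 0.062, 0.998, -0.001]
contact_force: [-0.1, -0.2, -0.4]
width: 59.8
finger_force: 0.0
shift [-0.069  0.381  0.071] rot [-0.002 -0.001 -0.001] | now [503.848 249.401  39.715] t 11.2333 F [-0.074 -0.2   -0.42 ] w 59.784169423182156
```

```bash
python3 -m creep '[6,-0.1,0.35,0,0,0,0, 5,-0.1,0.35,0,0,0,0, 3,-0.1,0.35,0,0,0,0, 3,-0.1,0.35,0,0,0,0, 3,-0.1,0.35,0,0,0,0, 3,-0.1,0.35,0,0,0,0]' 20
python3 -m creep '[3,0,0,0,0,0,0, 3,0,0,0,0,0,0]' 20
python3 - <<'E'
from h import *
go((505,253.1,39),-7);print(state()["finger_force"])
E
```

```text
t: 11.73
ee_pos: [506.1, 254.4, 41.4]
orientation: [0.0, 0.061, 0.998, 0.0]
contact_force: [-0.8, -1.6, 4.2]
width: 37.3
finger_force: 20.1
t: 11.9
ee_pos: [506.2, 254.4, 41.3]
orientation: [0.0, 0.061, 0.998, 0.0]
contact_force: [-0.6, -1.8, 6.6]
width: 37.3
finger_force: 20.3
shift [ 0.104 -0.144  0.232] rot [ 0.     0.001 -0.   ] | now [506.21  254.399  41.318] t 11.9 F [-0.624 -1.842  6.594] w 37.259411273486556
20.25146330401185
```

The width is only 37 and the tool feels a 6.6 N upward push, so the pads are on the tapered shoulder. Reopening and gripping 8 mm lower.

```bash
python3 -m creep '[5.5,0,0,0,0,0,0, 5.5,0,0,0,0,0,0, 5.5,0,0,0,0,0,0, 5.5,0,0,0.4,0,0,0, 5.5,0,0,0.7,0,0,0, 5.5,0,0,0.7,0,0,0]' 20
python3 -m creep '[3,0,0,0,0,0,0, 3,0,0,0,0,0,0, 3,0,0,0,0,0,0, 3,0,0,0,0,0,0]' 20
python3 - <<'E'
from h import *
go((505,253.1,39),-7);print(state()["finger_force"])
s=cams.grab_frame("side");cv2.imwrite("pics/side6.png",s[:,:,::-1])
E
```

```text
t: 12.4
ee_pos: [505.2, 254.3, 32.8]
orientation: [-0.001, 0.061, 0.998, -0.0]
contact_force: [-0.1, 0.7, 0.1]
width: 54.9
finger_force: 0.0
t: 12.73
ee_pos: [505.7, 254.5, 33.8]
orientation: [-0.0, 0.061, 0.998, -0.0]
contact_force: [0.1, -0.3, -1.0]
width: 39.9
finger_force: 19.7
shift [ 0.052 -0.147 -0.525] rot [-0. -0.  0.] | now [505.697 254.493  33.751] t 12.7333 F [ 0.054 -0.347 -0.969] w 39.882872139262744
19.71131060832704
```

```bash
python3 -m creep '[3,0,0,-1,0,0,0, 3,0,0,-3,0,0,0, 3,0,0,-6,0,0,0, 3,0,0,-9,0,0,0, 3,0,0,-12,0,0,0, 3,0,0,-15,0,0,0, 3,0,0,-18,0,0,0, 3,0,0,-22,0,0,0]' 25
python3 -m creep '[3,0,0,0,0,0,0, 3,0,0,0,0,0,0]' 25
python3 - <<'E'
from h import *
go((521,-39,250),-7);print(state()["finger_force"])
E
```

```text
t: 13.45
ee_pos: [504.4, 253.8, 254.7]
orientation: [-0.001, 0.061, 0.998, -0.001]
contact_force: [0.7, 0.5, -0.2]
width: 39.2
finger_force: 24.7
t: 13.62
ee_pos: [506.9, 255.1, 257.0]
orientation: [0.002, 0.061, 0.998, 0.002]
contact_force: [0.0, 0.1, -1.8]
width: 39.5
finger_force: 24.7
shift [ -4.979 -29.02    0.609] rot [0.004 0.004 0.   ] | now [506.875 255.085 256.962] t 13.6167 F [ 0.004  0.117 -1.843] w 39.48946050937182
24.651628499013896
```

```bash
python3 -m creep '[3,-0.3,-1.5,0.2,0,0,0, 3,-0.8,-4.5,0.4,0,0,0, 3,-1.4,-8,0.4,0,0,0, 3,-2,-11.5,0.4,0,0,0, 3,-2.6,-15,0.4,0,0,0, 3,-3.2,-18.5,0.4,0,0,0, 3,-3.8,-22,0.4,0,0,0, 3,-4.3,-25,0.4,0,0,0]' 25
python3 -m creep '[3,-0.3,-2,0,0,0,0, 3,-0.6,-3.4,0,0,0,0, 3,-0.7,-4,0,0,0,0, 3,-0.7,-4,0,0,0,0, 3,-0.7,-4,0,0,0,0, 3,-0.7,-4,0,0,0,0]' 25
python3 - <<'E'
from h import *
for n in("side","top"): cv2.imwrite(f"pics/{n}7.png",cams.grab_frame(n)[:,:,::-1])
go((521,-39,178),-7);print(state()["finger_force"])
E
```

```text
t: 14.28
ee_pos: [516.9, -1.6, 249.0]
orientation: [-0.001, 0.062, 0.998, -0.0]
contact_force: [0.5, 0.1, -0.6]
width: 39.6
finger_force: 24.7
t: 14.78
ee_pos: [519.9, -37.8, 249.4]
orientation: [-0.0, 0.06, 0.998, 0.0]
contact_force: [0.3, 0.2, -0.8]
width: 39.4
finger_force: 24.7
shift [-0.111 -0.096  7.154] rot [ 0.    -0.     0.002] | now [520.035 -37.946 249.543] t 14.8833 F [ 0.144  0.198 -0.996] w 39.10045295039774
24.653849298229034
```

```bash
python3 -m creep '[3,-0.1,-0.1,1.5,0,0,0, 3,-0.1,-0.1,3.5,0,0,0, 3,-0.1,-0.1,5.5,0,0,0, 3,-0.1,-0.1,6.5,0,0,0, 3,-0.1,-0.1,7.2,0,0,0, 3,-0.1,-0.1,7.2,0,0,0, 3,-0.1,-0.1,7.2,0,0,0]' 25
python3 -m creep '[3,0,0,0.15,0,0,0, 3,0,0,0.3,0,0,0, 3,0,0,0.3,0,0,0]' 25
python3 -m creep '[3,0,0,0.1,0,0,0, 3,0,0,0.2,0,0,0, 3,0,0,0.2,0,0,0]' 25
```

```text
t: 15.47
ee_pos: [521.2, -40.3, 178.1]
orientation: [0.0, 0.061, 0.998, 0.0]
contact_force: [0.7, -0.5, -0.7]
width: 39.7
finger_force: 24.7
t: 15.72
ee_pos: [521.2, -40.5, 175.1]
orientation: [0.0, 0.061, 0.998, 0.0]
contact_force: [0.5, 0.1, -0.7]
width: 39.3
finger_force: 24.7
t: 15.97
ee_pos: [520.9, -40.5, 172.7]
orientation: [0.0, 0.061, 0.998, 0.0]
contact_force: [0.2, -0.2, -1.2]
width: 39.2
finger_force: 24.7
```

```bash
python3 -m creep '[3,0,0,0.1,0,0,0, 3,0,0,0.1,0,0,0]' 25
python3 -m creep '[3,0,0,0.1,0,0,0, 3,0,0,0.1,0,0,0]' 25
```

```text
t: 16.13
ee_pos: [520.9, -40.5, 171.6]
orientation: [-0.0, 0.061, 0.998, 0.0]
contact_force: [-0.1, 0.7, -0.2]
width: 39.5
finger_force: 24.7
t: 16.3
ee_pos: [520.9, -40.5, 170.7]
orientation: [-0.0, 0.061, 0.998, 0.0]
contact_force: [-0.5, -0.4, -0.2]
width: 39.5
finger_force: 24.7
```

```bash
python3 -m creep '[3,0,0,0.1,0,0,0, 3,0,0,0.1,0,0,0]' 25
python3 -m creep '[3,0,0,0.05,0,0,0, 3,0,0,0.05,0,0,0]' 25
```

```text
t: 16.47
ee_pos: [521.3, -40.5, 170.5]
orientation: [0.0, 0.061, 0.998, 0.0]
contact_force: [-1.9, -0.5, 7.5]
width: 39.7
finger_force: 25.2
t: 16.63
ee_pos: [521.4, -40.5, 170.4]
orientation: [0.001, 0.061, 0.998, 0.0]
contact_force: [-3.7, 0.5, 12.5]
width: 39.4
finger_force: 25.5
```

Contact came at 170.5, so the floor is at 136.9 as expected. Backing off slightly, opening just a little, and lifting.

```bash
python3 -m creep '[3,0,0,-0.15,0,0,0, 4.2,0,0,-0.15,0,0,0, 4.7,0,0,-0.15,0,0,0, 4.7,0,0,-0.15,0,0,0, 4.7,0,0,-0.15,0,0,0]' 10
python3 -m creep '[4.7,0,0,-1,0,0,0, 4.7,0,0,-2.5,0,0,0, 4.7,0,0,-5,0,0,0, 4.7,0,0,-8,0,0,0, 4.7,0,0,-11,0,0,0, 4.7,0,0,-12,0,0,0]' 20
python3 - <<'E'
from h import *
# shaker on shelf & red capsule, from the side view / top
for n in("side","top"): cv2.imwrite(f"pics/{n}8.png",cams.grab_frame(n)[:,:,::-1])
t=cv2.imread("pics/top8.png");s=cv2.imread("pics/side8.png")
print(np.array(blobs(t,(0,120,40),(6,255,255),(300,140,370,185))),np.array(blobs(s,(0,120,40),(6,255,255),(335,220,395,275))))
go((516,170.5,120),-7)
E
```

```text
t: 17.05
ee_pos: [520.9, -40.5, 170.6]
orientation: [-0.0, 0.061, 0.998, -0.0]
contact_force: [-0.4, 0.3, 0.4]
width: 47.0
finger_force: 0.0
t: 17.55
ee_pos: [522.6, -40.9, 295.7]
orientation: [0.003, 0.061, 0.998, 0.0]
contact_force: [0.3, -1.0, 0.9]
width: 46.6
finger_force: 0.0
[[350.3 157.5 218.1 341.9 149.4 358.6 165.6]
 [318.6 165.9 123.  312.4 159.9 324.9 171.9]] []
shift [ 3.273 20.868 17.355] rot [0.001 0.005 0.   ] | now [522.247 -40.677 293.5  ] t 17.65 F [ 0.287 -0.387  0.65 ] w 46.68427336172237
```

```bash
python3 -m creep '[4.7,0.5,3,0,0,0,0, 4.7,1,6,2,0,0,0, 5,1.5,9.5,5,0,0,0, 5,2,13,8,0,0,0, 5,2.6,16.5,11,0,0,0, 5,3.2,19.5,14,0,0,0, 5,3.3,21,17,0,0,0, 5,3.3,21,17.3,0,0,0]' 20
python3 -m creep '[5,0,0,0,0,0,0, 5,0,0,0,0,0,0, 5,0,0,0,0,0,0]' 20
python3 - <<'E'
from h import *
go((516,171,5),-7)
s=cv2.cvtColor(cams.grab_frame("side"),cv2.COLOR_RGB2BGR);cv2.imwrite("pics/side9.png",s)
E
```

```text
t: 18.32
ee_pos: [509.5, 176.1, 112.1]
orientation: [-0.004, 0.058, 0.998, -0.001]
contact_force: [-1.7, 0.0, 0.1]
width: 50.3
finger_force: 0.0
t: 18.57
ee_pos: [514.5, 170.5, 118.6]
orientation: [0.001, 0.062, 0.998, -0.0]
contact_force: [0.5, -0.7, 0.4]
width: 50.1
finger_force: 0.0
shift [-0.126  0.075 11.364] rot [-0.     0.001 -0.002] | now [514.531 170.453 118.643] t 18.5667 F [ 0.483 -0.654  0.405] w 50.06509835310631
```

```bash
python3 -m creep '[5,-0.1,0,3,0,0,0, 5,-0.1,0,6,0,0,0, 5,-0.1,0,8,0,0,0, 5,-0.1,0,9.5,0,0,0, 5,-0.1,0,10.6,0,0,0, 5,-0.1,0,10.8,0,0,0, 5,-0.1,0,10.8,0,0,0, 5,-0.1,0,10.8,0,0,0]' 12
python3 - <<'E'
from h import *
go((516,171,5),-7)
E
```

```text
t: 19.28
ee_pos: [515.6, 171.7, 10.9]
orientation: [0.001, 0.061, 0.998, 0.0]
contact_force: [0.4, -0.5, 1.0]
width: 50.2
finger_force: 0.0
shift [-0.044 -0.07   0.586] rot [ 0.001  0.002 -0.   ] | now [515.637 171.741  10.856] t 19.2833 F [ 0.428 -0.478  1.004] w 50.222216229668646
```

```bash
python3 -m creep '[5,0,-0.1,0.4,0,0,0, 5,0,-0.1,0.6,0,0,0, 5,0,-0.1,0.6,0,0,0]' 12
python3 -m creep '[2,0,0,0,0,0,0, 1.5,0,0,0,0,0,0, 1.5,0,0,0,0,0,0, 1.5,0,0,0,0,0,0, 1.5,0,0,0,0,0,0, 1.5,0,0,0,0,0,0]' 12
python3 -m creep '[1.5,0,0,0,0,0,0, 1.5,0,0,0,0,0,0]' 12
```

```text
t: 19.53
ee_pos: [514.7, 170.8, 3.9]
orientation: [0.0, 0.061, 0.998, 0.0]
contact_force: [0.1, -0.3, -0.9]
width: 49.8
finger_force: 0.0
t: 20.03
ee_pos: [514.6, 170.9, 3.7]
orientation: [0.0, 0.061, 0.998, 0.0]
contact_force: [0.4, -0.7, 0.4]
width: 32.8
finger_force: 11.4
t: 20.2
ee_pos: [514.6, 170.8, 3.7]
orientation: [-0.0, 0.061, 0.998, 0.0]
contact_force: [0.7, 0.5, 0.2]
width: 32.8
finger_force: 11.4
```

Capsule gripped (32.8 mm). Lifting to transit.

```bash
python3 -m creep '[1.5,0,0,-1,0,0,0, 1.5,0,0,-3.5,0,0,0, 1.5,0,0,-7,0,0,0, 1.5,0,0,-10.5,0,0,0, 1.5,0,0,-14,0,0,0, 1.5,0,0,-17.5,0,0,0, 1.5,0,0,-20,0,0,0, 1.5,0,0,-20,0,0,0]' 12
python3 - <<'E'
from h import *
go((440.6,-29.1,200),-7);print(state()["finger_force"])
E
```

```text
t: 20.87
ee_pos: [517.3, 171.7, 210.1]
orientation: [0.004, 0.061, 0.998, 0.002]
contact_force: [0.7, -0.4, -0.1]
width: 33.0
finger_force: 11.4
shift [  5.17  -20.869   0.859] rot [ 0.005  0.008 -0.   ] | now [517.281 171.691 210.058] t 20.8667 F [ 0.685 -0.377 -0.064] w 33.04398433127816
11.388146121462341
```

```bash
python3 -m creep '[1.5,0.5,-1.5,0,0,0,0, 1.5,1.2,-4.5,0,0,0,0, 1.5,2,-8,0,0,0,0, 1.5,2.9,-11.5,0,0,0,0, 1.5,3.8,-15,0,0,0,0, 1.5,4.5,-18,0,0,0,0, 1.5,4.8,-20,0,0,0,0, 1.5,4.9,-20.8,0,0,0,0]' 12
python3 -m creep '[1.5,0,0,0,0,0,0, 1.5,0,0,0,0,0,0, 1.5,0,0,0,0,0,0, 1.5,0,0,0,0,0,0]' 12
python3 - <<'E'
from h import *
for n in("side","top"): cv2.imwrite(f"pics/{n}10.png",cams.grab_frame(n)[:,:,::-1])
go((440.6,-29.1,146),-7);print(state()["finger_force"])
E
```

```text
t: 21.53
ee_pos: [439.1, -32.9, 204.1]
orientation: [-0.0, 0.063, 0.998, -0.0]
contact_force: [0.2, 1.1, -0.1]
width: 32.8
finger_force: 11.4
t: 21.87
ee_pos: [441.1, -28.2, 203.7]
orientation: [-0.0, 0.06, 0.998, 0.0]
contact_force: [0.3, 0.3, 0.4]
width: 32.6
finger_force: 11.4
shift [ 0.027 -0.053  5.758] rot [ 0.    -0.     0.002] | now [440.95  -28.607 203.582] t 21.9667 F [ 0.23  -0.105  0.196] w 32.992944564034076
11.388225471018814
```

```bash
python3 -m creep '[1.5,0,0,1.5,0,0,0, 1.5,0,0,3,0,0,0, 1.5,0,0,4.5,0,0,0, 1.5,0,0,5.4,0,0,0, 1.5,0,0,5.8,0,0,0, 1.5,0,0,5.8,0,0,0]' 12
python3 -m creep '[1.5,0,0,0.15,0,0,0, 1.5,0,0,0.3,0,0,0, 1.5,0,0,0.3,0,0,0]' 12
python3 -m creep '[1.5,0,0,0.1,0,0,0, 1.5,0,0,0.2,0,0,0, 1.5,0,0,0.2,0,0,0]' 12
```

```text
t: 22.47
ee_pos: [440.3, -29.4, 145.1]
orientation: [-0.001, 0.061, 0.998, -0.0]
contact_force: [-0.3, 0.3, 0.3]
width: 32.7
finger_force: 11.4
t: 22.72
ee_pos: [441.0, -29.6, 143.0]
orientation: [0.0, 0.061, 0.998, 0.0]
contact_force: [-0.7, -0.0, 0.5]
width: 33.1
finger_force: 11.4
t: 22.97
ee_pos: [440.7, -29.7, 140.8]
orientation: [0.0, 0.061, 0.998, 0.0]
contact_force: [-0.3, -0.1, -0.8]
width: 32.9
finger_force: 11.4
```

```bash
python3 -m creep '[1.5,0,0,0.1,0,0,0, 1.5,0,0,0.1,0,0,0]' 12
python3 -m creep '[1.5,0,0,0.1,0,0,0, 1.5,0,0,0.1,0,0,0]' 12
```

```text
t: 23.13
ee_pos: [440.6, -29.7, 139.6]
orientation: [-0.0, 0.061, 0.998, 0.0]
contact_force: [-0.9, 0.8, -0.1]
width: 33.0
finger_force: 11.4
t: 23.3
ee_pos: [440.6, -29.7, 138.6]
orientation: [-0.0, 0.061, 0.998, 0.0]
contact_force: [-0.3, 0.1, -0.8]
width: 32.9
finger_force: 11.4
```

```bash
python3 -m creep '[1.5,0,0,0.1,0,0,0, 1.5,0,0,0.1,0,0,0]' 12
python3 -m creep '[1.5,0,0,0.08,0,0,0, 1.5,0,0,0.08,0,0,0]' 12
```

```text
t: 23.47
ee_pos: [440.7, -29.6, 137.6]
orientation: [-0.0, 0.061, 0.998, 0.0]
contact_force: [-0.5, 0.6, 0.2]
width: 32.8
finger_force: 11.5
t: 23.63
ee_pos: [440.8, -29.7, 137.1]
orientation: [0.0, 0.061, 0.998, 0.0]
contact_force: [0.3, 0.5, 5.3]
width: 32.8
finger_force: 12.2
```

Contact at 137.4 gives a front floor height of 133.7. That matches the hook-play droop, about 2°, with the back extrapolating to 138.0, so the shelf is fully seated. Releasing.

```bash
python3 -m creep '[1.5,0,0,-0.05,0,0,0, 3.4,0,0,-0.05,0,0,0, 3.8,0,0,-0.05,0,0,0, 4.4,0,0,-0.05,0,0,0, 4.4,0,0,-0.05,0,0,0, 4.4,0,0,-0.05,0,0,0]' 5
python3 -m creep '[4.4,0,0,-0.6,0,0,0, 4.4,0,0,-2,0,0,0, 4.4,0,0,-5,0,0,0, 4.4,0,0,-8.5,0,0,0, 4.4,0.5,2,-12,0,0,0, 4.4,1,6,-14,0,0,0, 4.4,1,10,-14,0,0,0, 4.4,1,14,-14,0,0,0]' 10
python3 -m creep '[4.4,0,4,0,0,0,0, 4.4,0,8,0,0,0,0, 4.4,0,12,0,0,0,0, 4.4,0,15,0,0,0,0, 4.4,0,18,0,0,0,0, 4.4,0,18,0,0,0,0, 4.4,0,18,0,0,0,0]' 10
python3 - <<'E'
from h import *
for n in("side","top"): cv2.imwrite(f"pics/{n}11.png",cams.grab_frame(n)[:,:,::-1])
a=cv2.imread("pics/top11.png")[115:235,200:480];b=cv2.imread("pics/side11.png")[165:350,320:450]
c=np.zeros((560,800,3),np.uint8);c[:171,:400]=cv2.resize(a,(400,171),interpolation=cv2.INTER_CUBIC)
z=cv2.imread("pics/top11.png")[120:230,360:480];c[185:552,:400]=cv2.resize(z,(400,367),interpolation=cv2.INTER_CUBIC)
b=cv2.resize(b,(390,555),interpolation=cv2.INTER_CUBIC);c[:555,410:]=b;cv2.imwrite("pics/c11.png",c)
t=cv2.imread("pics/top11.png");s=cv2.imread("pics/side11.png")
print(np.array(blobs(t,(0,120,40),(6,255,255),(300,120,460,225))),np.array(blobs(s,(0,120,40),(6,255,255),(320,180,420,300))))
print(state()["t"],state()["ee_pos"])
E
```

```text
t: 24.13
ee_pos: [440.6, -29.7, 137.4]
orientation: [-0.0, 0.061, 0.998, 0.0]
contact_force: [0.8, -0.5, 0.7]
width: 43.7
finger_force: 0.0
t: 24.8
ee_pos: [448.4, 112.0, 280.0]
orientation: [0.002, 0.062, 0.998, 0.001]
contact_force: [1.3, -0.3, -1.3]
width: 43.9
finger_force: 0.0
t: 25.38
ee_pos: [469.1, 290.8, 277.3]
orientation: [-0.0, 0.059, 0.998, -0.0]
contact_force: [-0.2, -0.9, -1.1]
width: 43.8
finger_force: 0.0
[[350.3 157.6 217.2 341.9 149.4 358.6 165.6]
 [402.3 189.1 154.5 395.6 182.1 409.4 196.1]] [[345.6 246.5  76.5 339.1 241.6 351.1 254.9]]
25.4833 [469.8 288.2 277.5]
```

View pics/c11.png

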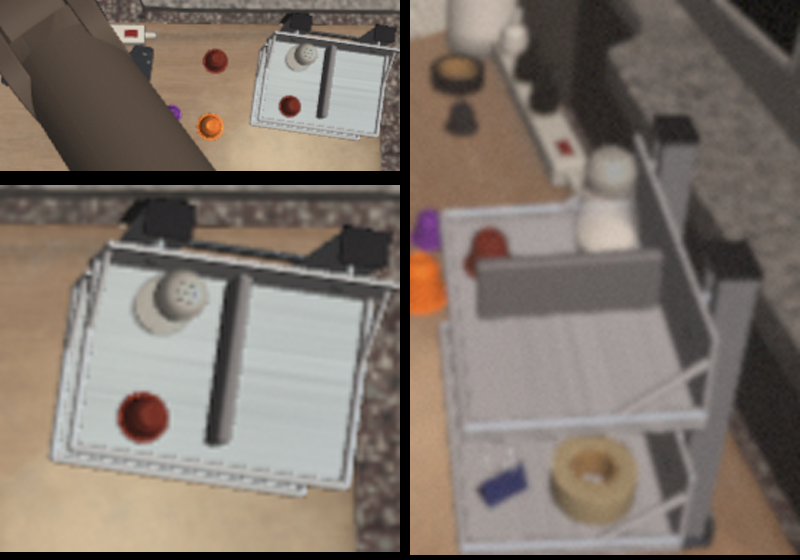

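The final view shows the shelf seated on both uprights. The shaker stands upright at the back of the left bay (top crop (180,295)). The red capsule stands rim down ahead of it at (143,415), and the black capsule and tape are where they were. Handing in.

```bash
python3 -c "
from cell import env
print(env.sign_off())"
```

```text
the job is handed in; nothing more can be done
None
```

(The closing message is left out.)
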